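# Open the child-proof medicine bottle and hold its cap

### The arm

A 6-joint arm with a two-finger parallel gripper is mounted at the origin on a cart in front of the work surface, level with it; the furniture and walls round the work are solid. World frame = base frame: x ahead of the robot, y to its left, z up, the work surface at z = 0. Lengths are in m, angles in rad, forces in N, time in s.
With the tool pointing down it reaches from about 0.35 to 0.875 m from the base axis. Payload 4.2 kg.
Tool frame: the origin (TCP) lies at the centre of the arm's flange, where the gripper is bolted on; the fingertips stand 182 mm ahead of it and the grasp point (between the pads) lies 164 mm ahead of it; z points along the fingers, y is the line along which they close (so a half turn about z gives the same grasp; the last joint's range is limited). The gripper opens to 87 mm and grips with 3 to 60 N. Pads are 19 mm wide; open, the fingers measure 117 mm over their backs; the gripper's body (75 mm by 190 mm) begins 51 mm behind the grasp point.
Start: joints at [-0.953, 0.385, 0.008, 0, -1.194, -0.259], TCP at [0.219, -0.585, 0.405] pointing down, gripper open.
Joint ranges: [-3.14, 3.14], [-1.21, 2.06], [-1.07, 1.41], [-3.16, 2.05], [-2.99, -0.16], [-3.1, 3.1]. Speed limits (rad/s): [2.79, 2.79, 3.14, 3.14, 3.14, 3.14].

### API

Orientations are given as a unit quaternion [x, y, z, w].
In Python, from workcell import monitor, imaging, ticket gives the robot as it stands.
- The arm moves only by the tool advance, called after "Request:" by a JSON object that holds its "op" and its "data". Schema: {"type":"object","properties":{"deltas":{"type":"string"},"grip_force":{"type":"number"},"only":{"type":"string"},"quiet":{"type":"boolean"},"lines":{"type":"string"}},"required":["deltas"],"additionalProperties":false}. deltas is a string of 1 to 8 rows, one to a line, with the numbers parted by commas; each row has 5 numbers: the finger opening in m, then dx, dy, dz in units of 20 mm, then a turn about the tool's z in rad; each row is the pose to reach, as a shift and turn from the pose commanded when the call began, along the tool's axes at that moment; what a row does not reach only later rows make up. A row lasts 1/10 s, in which the tool goes at most 0.05 m and 0.15 rad, less where a joint would pass 70% of its speed; a pose out of reach is approached as far as the arm can. The fingers move at their own pace and stop on an object; grip_force is the grip in N (left out, the last holds). Time passes only in rows, so rows that do not move let the fingers close. The tool returns the time, the measured TCP pose, the force, the opening and the grip force at its end. only (a regular expression) keeps the lines of the reply that match it, lines (a string "A,B") keeps lines A to B, and quiet returns only ok. Input that does not fit is refused with a message, and nothing moves.
- monitor.sense(): the state, without advancing time (a new reading comes with each control period).
- imaging.grab_frame(name): name is "side" or "top" or "wrist"; returns a dict with "color" (420x560x3 uint8, red, green, blue), "mtx" (3x3 intrinsics, pixels), "R" (3x3) and "t" (3): a world point X has camera coordinates R X + t; the wrist camera has in their place "tool_from_camera" (4x4, takes a point from camera to tool coordinates, whose origin is the TCP and whose axes are the flange's). Camera axes: x right, y down, z forward; pixel columns grow to the right and rows downward; lengths in m; the calibration is good to about 2 mm. The wrist camera is an equidistant fisheye: a pixel r from the principal point sees the ray r / f radians off the axis. A picture is of the moment at which its call begins: read the wrist's pose just before it. There is no depth.
- ticket.close_job(): hands the job in; it is judged then, once.
The state is a dict: "t": time; "joint_pos": joint angles; "dq": joint speeds; "tau": joint torques, N m; "tool_pos": TCP position; "orientation": TCP orientation; "force": force on the tool from outside, world axes, zero at the start; "torque": the same for the moment, N m; "width": finger opening in m; "finger_force": force on a finger pad.
Only numpy, scipy, OpenCV 4.12 (cv2) and the standard library are available. Lean on these libraries where they do the work, as an engineer would, in place of code of your own. Each camera call takes 0.05 s, during which the arm holds its last target. There are 200 camera calls.

### The job

Fold the stiff blue cover of the bottle stand up until it stands upright and leave it there; then open the amber medicine bottle under it: press its push-and-turn safety cap down and, keeping it pressed, twist it anticlockwise (seen from above) until it is free. Lift the cap straight up and finish while still holding it level in the gripper, above the middle of the bottle's mouth and at least 5 cm clear of it. Leave the cartons and the calculator round the stand where they are.

Things in the scene. Friction and masses are not known exactly. Their poses are not given: they have to be found in the camera images.
- bottle_stand: grey stand, fixed to the table, with a fixed amber bottle 68 mm in diameter. Origin: on the table under the bottle's axis; z up, x from bottle to cover hinge, y along the hinge. Base plate 12 mm thick, x -55 to +135, y +-75 mm. Two hinge posts at x = 110, y = +-64, 110 mm high. Bottle's flat shoulder (60 mm across) is 78 mm above the table; table top z = 0
- bottle_mouth (a point): centre of the bottle's mouth, on its rim, 99 mm above the table; its axes are the stand's
- cover (a joint): angle of the blue hinged cover, rad: 0 level over the bottle (toward the stand's -x), 1.57 upright, stop at 2.1. Starts partly raised (0.35 to 0.7), hanging over the cap. A friction hinge (0.22 N m, about 1.5 N at the handle) keeps it where it is left. Panel 112 mm wide, 5 mm thick (9 mm at its free edge), ending 97 mm from the hinge; the handle bar lies beyond
- cover_hinge (a point): middle of the cover's hinge line, at x = 110, y = 0, z = 102 mm of the stand; the line runs along the stand's y
- cover_handle (a point): middle of the cover's steel handle bar: round, 10 mm thick, parallel to the hinge and 145 mm from it, free between two side arms 93 mm apart, with a 43 mm gap to the panel's edge. Two fingers can straddle it from above, and the bar turns in the grip as the cover folds. Site x axis points from handle to hinge
- cap: white ribbed push-and-turn cap, 57 mm in diameter, 32 mm high, about 50 g; origin at the centre of its underside, z up, x along the red bar on its top. Locked, the underside is 85 mm above the table (7 mm above the shoulder) and its x is along the stand's x. Grip it across the diameter, fingertips at least 7 mm above its underside so that they clear the shoulder when pressed
- cap_top (a point): centre of the cap's top, 32 mm above its underside. A spring (6 N, 11 N at the bottom) holds the cap up against a catch: press it down 4.5 mm or more (6 is good, bottom at 7 mm) and keep it down while turning anticlockwise seen from above. From 0.78 rad of turn on it can be lifted off; a stop ends the turn at about 1.45 rad; 1.1 rad is a good turn
- orange_box: bystander: small white and orange ointment box, 99 x 31 x 26 mm, origin under its centre; leave alone
- navy_carton: bystander: white carton with a navy blue top, 75 x 63 x 83 mm, origin under its centre; leave alone
- calculator: bystander: grey calculator, 118 x 72 x 15 mm, origin under its centre; leave alone
- white_carton: bystander: plain white carton with blue and red print, 50 x 71 x 60 mm, origin under its centre; leave alone
There are look-alikes about, which are no part of the job. Several things have the shape of the cap; the one meant has the colours described above.

How it is judged:
By the outcome, as a careful person would: the job done as asked, in the order asked, and still so for the second after the job is handed in, while the arm keeps its last pose, push and grip.
It also fails if it takes over 51 s, if anything falls off the work surface, if the arm or the gripper's body presses on something with over 40 N, if the wrist force passes 120 N, or if a joint passes its speed limit or range.

## Working session

There is one attempt and no reset: what is moved stays moved. The work goes in short steps, Python scripts to look and compute and a tool call to move; the robot and the scene stay as the last step left them, time stands still between calls to the robot, and variables do not carry over. Pictures are saved under pics/ and viewed, at most 10 in all, crops included, and the job is handed in when it is done.

```bash
ls; mkdir -p pics
```

Run:
```python
from workcell import monitor, imaging
import cv2,pickle
s=monitor.sense();print(s)
d={}
for n in ("side","top"):
    f=imaging.grab_frame(n);d[n]=f;print(n,f["mtx"],f["R"],f["t"])
    cv2.imwrite(f"pics/{n}0.png",f["color"][...,::-1])
pickle.dump(d,open("f0.pkl","wb"))
```

```text
pics
{'t': 0.0, 'joint_pos': array([-9.53398568e-01,  3.85543885e-01,  6.61082680e-03, -5.36250368e-04,
       -1.19396438e+00, -2.58560750e-01]), 'dq': array([-0.00072106, -0.00163198,  0.00128694, -0.00132841,  0.000308  ,
        0.00054866]), 'tau': array([ 9.20502462e-04, -3.90667927e+01,  1.87405801e+01,  4.22004104e+00,
        1.08268214e-02, -1.99803740e-04]), 'tool_pos': array([ 0.21942959, -0.58498749,  0.40365541]), 'orientation': array([-1.78360000e-01,  9.83964707e-01,  1.05708571e-03, -2.19865547e-04]), 'force': array([-0.00940753, -0.65140909, -0.57575462]), 'torque': array([-0.00280895,  0.08624781, -0.03369127]), 'finger_force': 0.0, 'width': 0.0869946539824464}
side [[383.92838728   0.         283.2974908 ]
 [  0.         383.92838728 204.6941961 ]
 [  0.           0.           1.        ]] [[-0.1347085  -0.99071199  0.01853018]
 [-0.6287315   0.07100569 -0.77437387]
 [ 0.76586573 -0.11596525 -0.63245691]] [0.08239596 0.40890903 0.93818311]
top [[524.4756703    0.         287.06387149]
 [  0.         524.4756703  207.01672983]
 [  0.           0.           1.        ]] [[ 0.02609946 -0.99965864 -0.00119473]
 [-0.99624377 -0.02591156 -0.08262537]
 [ 0.08256621  0.00334672 -0.99657996]] [-0.01751178  0.52921292  1.52491105]
```

View pics/top0.png

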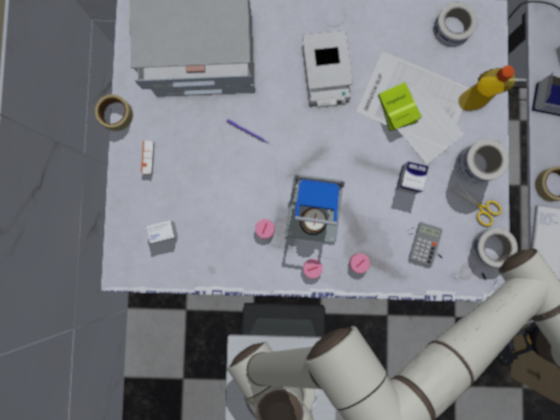

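View pics/side0.png

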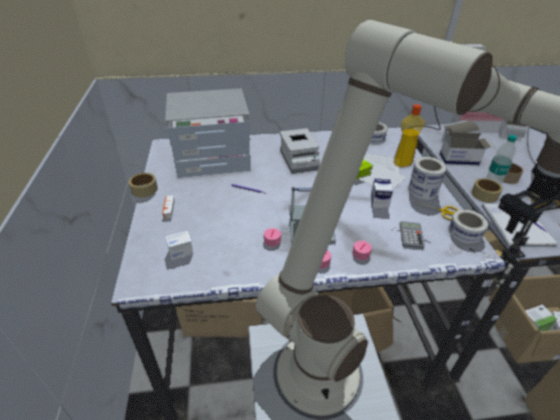

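The top view shows the stand near (317,210): blue panel at (318,197), the cap at (314,220) and the handle frame at (303,255). The three caps at (264,229), (312,269) and (360,263) are pink look-alikes. The side view has the stand hidden behind the arm. I'll enlarge the stand to confirm.

Run:
```python
import cv2
i=cv2.imread("pics/top0.png")[165:285,245:385]
cv2.imwrite("pics/crop0.png",cv2.resize(i,None,fx=5,fy=5,interpolation=cv2.INTER_CUBIC))
```

```text
(no output)
```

View pics/crop0.png

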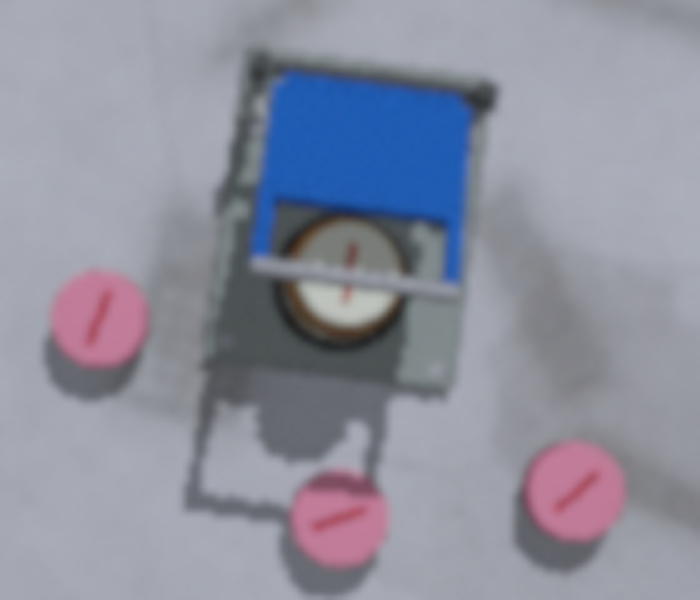

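The candidates with the cap's shape are pink at (264,229), pink at (312,269), pink at (360,263), and white with a red bar at (314,220), on the amber bottle under the blue cover. Only the last fits the description. The bar runs from crop (252,264) to (463,290), and the hinge posts are at crop (258,62) and (485,95).

Create h.py:
```python
import numpy as np, cv2, pickle
from scipy.spatial.transform import Rotation as Rot
def ray(f,u,v):
    d=f["R"].T@np.linalg.solve(f["mtx"],[u,v,1.]); return -f["R"].T@f["t"], d
def onz(f,u,v,z):
    o,d=ray(f,u,v); return o+d*(z-o[2])/d[2]
```

Run:
```python
from h import *
d=pickle.load(open("f0.pkl","rb"));f=d["top"]
c=lambda x,y:(245+(x+.5)/5-.5,165+(y+.5)/5-.5)
P=lambda x,y,z:onz(f,*c(x,y),z)
pl,pr=P(258,62,.11),P(485,95,.11); bl,br=P(207,367,.012),P(447,395,.012)
cap=P(348,275,.117)
print(pl,pr,bl,br,cap)
for a,b in((pl,pr),(bl,br)):
    v=a-b;print("yaw",np.arctan2(-v[0],v[1]),np.hypot(*v[:2]))
yaw=np.mean([np.arctan2(-(a-b)[0],(a-b)[1]) for a,b in((pl,pr),(bl,br),(P(252,264,.16),P(463,290,.16)))])
X=np.array([np.cos(yaw),np.sin(yaw),0]);print("yaw",yaw,"hinge from posts",(pl+pr)/2,"from cap",cap+.11*X, "base front mid",(bl+br)/2, cap-.055*X)
O=cap.copy();O[2]=0
H=O+.11*X+[0,0,.102]
from scipy.optimize import brentq
def res(t):
    h=H-X*.145*np.cos(t)+[0,0,.145*np.sin(t)]
    q=P(357.5,277,h[2]); return (q-h)@X
t=brentq(res,.2,.9);h=H-X*.145*np.cos(t)+[0,0,.145*np.sin(t)];print("ang",t,"handle",h,P(357.5,277,h[2]))
# panel free edge top check
from workcell import monitor
s=monitor.sense();R=Rot.from_quat(s["orientation"]).as_matrix();print(R)
```

```text
[ 0.60697491 -0.02733587  0.11      ] [ 0.5916963  -0.15444384  0.11      ] [ 0.43842933 -0.002942    0.012     ] [ 0.42562746 -0.14496488  0.012     ] [ 0.4887008  -0.07986324  0.117     ]
yaw -0.11962791142198059 0.12802293833397618
yaw -0.08989653035009239 0.14259869203216935
yaw -0.10211286709088475 hinge from posts [ 0.5993356  -0.09088986  0.11      ] from cap [ 0.59812781 -0.09107614  0.117     ] base front mid [ 0.43202839 -0.07395344  0.012     ] [ 0.43398729 -0.07425678  0.117     ]
ang 0.6532830972478919 handle [ 0.48358416 -0.07933894  0.19013053] [ 0.48338552 -0.08127748  0.19013053]
[[-9.36385326e-01 -3.50972854e-01 -7.59576146e-04]
 [-3.50973663e-01  9.36383674e-01  1.76129339e-03]
 [ 9.30885364e-05  1.91584051e-03 -9.99998160e-01]]
```

The manual's scale: shifts go in units of 20 mm. Converting my numbers, -0.424 m is -21.2, 0.379 m is 18.95.

Request:
{"op": "advance", "data": {"deltas": "0.05,-21.2,18.95,-1,-1.107\n0.05,-21.2,18.95,-1,-1.107\n0.05,-21.2,18.95,-1,-1.107\n0.05,-21.2,18.95,-1,-1.107\n0.05,-21.2,18.95,-1,-1.107\n0.05,-21.2,18.95,-1,-1.107\n0.05,-21.2,18.95,-1,-1.107\n0.05,-21.2,18.95,-1,-1.107", "grip_force": 15}}

```text
t: 0.9
tool_pos: [0.4053, -0.2291, 0.4188]
orientation: [-0.67, 0.742, 0.0, 0.0]
force: [1.2, -0.0, -0.1]
width: 0.0501
finger_force: 0.0
```

Add to h.py:
```python
def go(grasp,yaw):
    "print the shift in tool axes to bring the grasp point to grasp, finger axis to yaw"
    from workcell import monitor
    s=monitor.sense();R=Rot.from_quat(s["orientation"]).as_matrix()
    D=np.array(grasp)-(s["tool_pos"]+R@[0,0,.164])
    y=np.arctan2(R[1,1],R[0,1]);print("t",s["t"],"tool",s["tool_pos"],"yaw",y,"tilt",R[:,2].round(4),"q",s["joint_pos"].round(3),"F",s["force"].round(1))
    print("shift",(R.T@D).round(4),"turn",-((yaw-y+np.pi)%(2*np.pi)-np.pi))
```

```bash
python3 -c "
from h import *
go([.4835,-.080,.235],np.pi-.105)"
```

```text
t 0.9 tool [ 0.40528    -0.22909109  0.41878919] yaw 3.040409797723521 tilt [-0.e+00  1.e-04 -1.e+00] q [-0.164  0.099 -0.341 -0.    -1.131  0.063] F [ 1.2 -0.  -0.1]
shift [-0.1562 -0.0628  0.0198] turn 0.003817144133727801
```

Request:
{"op": "advance", "data": {"deltas": "0.04,-7.8,-3.15,0,0\n0.04,-7.8,-3.15,0,0\n0.04,-7.8,-3.15,0,0\n0.04,-7.8,-3.15,0,0\n0.04,-7.8,-3.15,0,0"}}

```text
t: 1.4
tool_pos: [0.485, -0.0803, 0.4182]
orientation: [-0.671, 0.742, 0.0, -0.0]
force: [-0.7, -0.5, 0.0]
width: 0.0401
finger_force: 0.0
```

Run:
```python
from h import *
from workcell import imaging,monitor
go([.4835,-.080,.190],np.pi-.105)
f=imaging.grab_frame("wrist");s=imaging.grab_frame("side")
print(f["mtx"],f["tool_from_camera"])
a=cv2.resize(s["color"][150:270,230:400],None,fx=3,fy=3,interpolation=cv2.INTER_CUBIC)
im=np.zeros((600,800,3),np.uint8);im[:360,:510]=a
cv2.imwrite("pics/side1.png",im[:360,:510,::-1]);cv2.imwrite("pics/wr1.png",f["color"][...,::-1])
```

```text
t 1.4 tool [ 0.48497813 -0.08032951  0.4182462 ] yaw 3.0405711226284016 tilt [-8.e-04  1.e-04 -1.e+00] q [ 0.167  0.146 -0.287 -0.    -1.139 -0.268] F [-0.7 -0.5  0. ]
shift [-0.0002  0.0013  0.0642] turn 0.003978469038608434
[[325.1922621    0.         278.61923025]
 [  0.         325.1922621  206.06264596]
 [  0.           0.           1.        ]] [[ 5.42173474e-04 -9.65051871e-01 -2.62058374e-01  7.16544420e-02]
 [ 9.99999751e-01  4.04732291e-04  5.78442436e-04  5.73170395e-05]
 [-4.52163469e-04 -2.62058623e-01  9.65051850e-01  1.91321920e-02]
 [ 0.00000000e+00  0.00000000e+00  0.00000000e+00  1.00000000e+00]]
```

View pics/wr1.png

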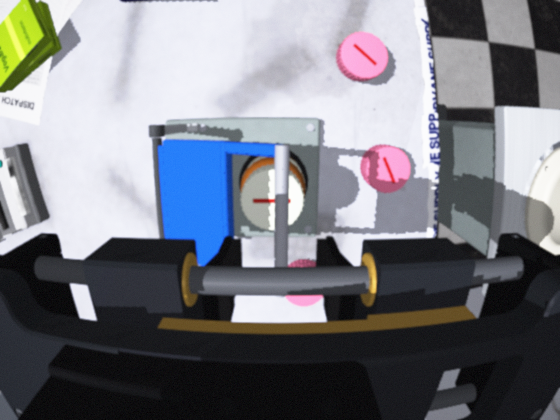

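View pics/side1.png

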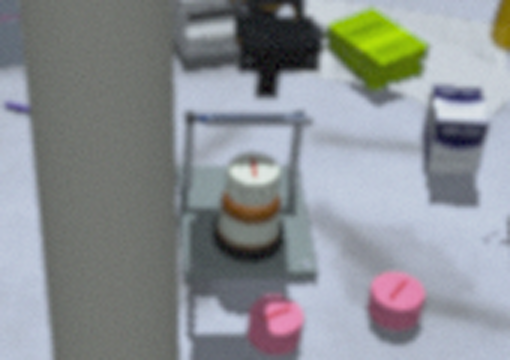

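The wrist view shows the bar as a vertical line at column about 281, centred between the fingers, with the blue panel at (195,195) to its left. The side crop shows the cover edge-on (bar at row 118), which agrees with an angle of about 0.65. Next: descend and grip.

Request:
{"op": "advance", "data": {"deltas": "0.03,0,0.05,1,0.004\n0.03,0,0.05,2,0.004\n0.03,0,0.05,2.75,0.004\n0.03,0,0.05,3.2,0.004\n0.03,0,0.05,3.2,0.004"}}

```text
t: 2.0
tool_pos: [0.4823, -0.0834, 0.3537]
orientation: [-0.667, 0.745, 0.001, -0.001]
force: [-0.2, -0.2, -0.3]
width: 0.0303
finger_force: 0.0
```

Request:
{"op": "advance", "data": {"deltas": "0.0,0,0,0,0\n0,0,0,0,0\n0,0,0,0,0\n0,0,0,0,0\n0,0,0,0,0", "grip_force": 15}}

```text
t: 2.5
tool_pos: [0.483, -0.0824, 0.3554]
orientation: [-0.668, 0.745, -0.0, 0.0]
force: [-2.7, -0.1, 1.5]
width: 0.0092
finger_force: 15.0
```

Run:
```python
from h import *
go([.4835,-.080,.190],np.pi-.105)
t0=.653
for t in np.linspace(.75,1.6,9):
    print(round(t,2),"dy",round(.145*(np.cos(t)-np.cos(t0)),4),"dz",round(-.145*(np.sin(t)-np.sin(t0)),4))
```

```text
t 2.5 tool [ 0.48295729 -0.08239416  0.35536959] yaw 3.0327966532887944 tilt [ 4.e-04 -1.e-04 -1.e+00] q [ 0.163  0.201 -0.389  0.    -0.981 -0.272] F [-2.7 -0.1  1.5]
shift [-0.0024 -0.0002  0.0014] turn -0.003796000300998692
0.75 dy -0.0091 dz -0.0107
0.86 dy -0.0202 dz -0.0214
0.96 dy -0.0323 dz -0.0309
1.07 dy -0.0454 dz -0.039
1.18 dy -0.0593 dz -0.0457
1.28 dy -0.0738 dz -0.0509
1.39 dy -0.0887 dz -0.0545
1.49 dy -0.104 dz -0.0565
1.6 dy -0.1194 dz -0.0568
```

To row units: -0.0454 m is -2.27, -0.039 m is -1.95.

Request:
{"op": "advance", "data": {"deltas": "0,0,-0.25,-0.275,0\n0,0,-0.45,-0.535,0\n0,0,-0.75,-0.805,0\n0,0,-1,-1.07,0\n0,0,-1.3,-1.31,0\n0,0,-1.6,-1.545,0\n0,0,-1.95,-1.75,0\n0,0,-2.27,-1.95,0"}}

```text
t: 3.3
tool_pos: [0.5274, -0.0874, 0.3961]
orientation: [-0.668, 0.744, 0.001, -0.001]
force: [-8.9, 3.7, 10.2]
width: 0.0093
finger_force: 15.0
```

Request:
{"op": "advance", "data": {"deltas": "0,0,-0.35,-0.17,0\n0,0,-0.7,-0.335,0\n0,0,-1.05,-0.465,0\n0,0,-1.42,-0.595,0\n0,0,-1.8,-0.685,0\n0,0,-2.165,-0.775,0\n0,0,-2.55,-0.825,0\n0,0,-2.93,-0.875,0"}}

```text
t: 4.1
tool_pos: [0.5872, -0.0939, 0.4136]
orientation: [-0.668, 0.744, -0.001, 0.001]
force: [-2.6, 1.1, 4.7]
width: 0.0094
finger_force: 15.0
```

Request:
{"op": "advance", "data": {"deltas": "0,0,-0.4,-0.01,0\n0,0,-0.775,-0.015,0\n0,0,-0.775,-0.015,0\n0,0,-0.775,-0.015,0"}}

```text
t: 4.5
tool_pos: [0.6033, -0.0956, 0.4135]
orientation: [-0.668, 0.744, -0.002, 0.002]
force: [1.3, -0.1, 4.8]
width: 0.0092
finger_force: 15.0
```

Run:
```python
from h import *
from workcell import imaging
go([.5981,-.091,.247],np.pi-.105)
f=imaging.grab_frame("side")
cv2.imwrite("pics/side2.png",cv2.resize(f["color"][110:270,230:430],None,fx=3,fy=3,interpolation=cv2.INTER_CUBIC)[...,::-1])
```

```text
t 4.5 tool [ 0.60326279 -0.09559779  0.41346145] yaw 3.033177291571362 tilt [ 0.0063 -0.001  -1.    ] q [ 0.108  0.354 -0.018  0.002 -1.193 -0.217] F [ 1.3 -0.1  4.8]
shift [-0.0041  0.0067  0.0024] turn -0.0034153620184311784
```

View pics/side2.png

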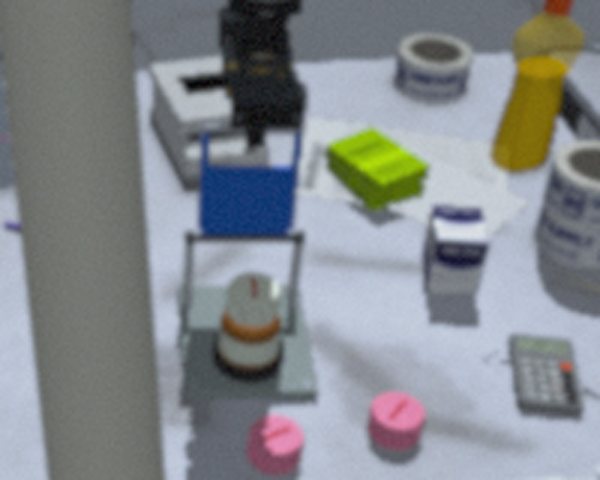

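The side crop shows the blue panel standing upright at (250,195), held by the gripper, with the cap uncovered at (252,290). Next: release, lift off and back away toward the cap.

To row units: -0.07 m is -3.5, -0.05 m is -2.5.

Request:
{"op": "advance", "data": {"deltas": "0.035,0,0,0,0\n0.035,0,0,0,0\n0.035,0,0,0,0\n0.035,0,0,-1,0\n0.035,0,0,-2.5,0\n0.035,0,0,-3.5,0\n0.035,0,1.5,-3.5,0\n0.035,0,1.5,-3.5,0"}}

```text
t: 5.35
tool_pos: [0.5697, -0.0922, 0.4822]
orientation: [-0.668, 0.745, 0.001, 0.0]
force: [0.9, -0.1, 0.6]
width: 0.0348
finger_force: 0.0
```

Request:
{"op": "advance", "data": {"deltas": "0.08,-0.6,2.5,0,-0.15\n0.08,-0.6,5,0,-0.3\n0.08,-0.6,5,0,-0.45\n0.08,-0.6,5,0,-0.6\n0.08,-0.6,5,0,-0.75\n0.08,-0.6,5,0,-0.9\n0.08,-0.6,5,0,-1.02\n0.08,-0.6,5,0,-1.02"}}

```text
t: 6.15
tool_pos: [0.474, -0.0693, 0.481]
orientation: [0.946, -0.324, -0.001, 0.0]
force: [0.5, 0.2, -0.7]
width: 0.0794
finger_force: 0.0
```

Run:
```python
from h import *
from workcell import imaging,monitor
go([.4887,-.080,.1],np.pi+.916)
d={}
s=monitor.sense();f=imaging.grab_frame("wrist")
f["pos"]=s["tool_pos"];f["q"]=s["orientation"];d["wrist"]=f
d["top"]=imaging.grab_frame("top");d["side"]=imaging.grab_frame("side")
pickle.dump(d,open("f1.pkl","wb"))
a=cv2.resize(d["top"]["color"][150:290,245:385],None,fx=3,fy=3,interpolation=cv2.INTER_CUBIC)
im=np.zeros((420,780,3),np.uint8);im[:420,:420]=a
b=cv2.resize(d["side"]["color"][130:250,250:370],None,fx=3,fy=3,interpolation=cv2.INTER_CUBIC);im[:360,420:]=b
cv2.imwrite("pics/ts3.png",im[...,::-1]);cv2.imwrite("pics/wr3.png",f["color"][...,::-1])
```

```text
t 6.15 tool [ 0.47399254 -0.06932703  0.48103357] yaw -2.2308060610340186 tilt [-0.0012 -0.     -1.    ] q [ 0.195  0.083 -0.201 -0.    -1.288  0.716] F [ 0.5  0.2 -0.7]
shift [ 0.0185 -0.0009  0.217 ] turn -0.005213407444225382
```

View pics/wr3.png

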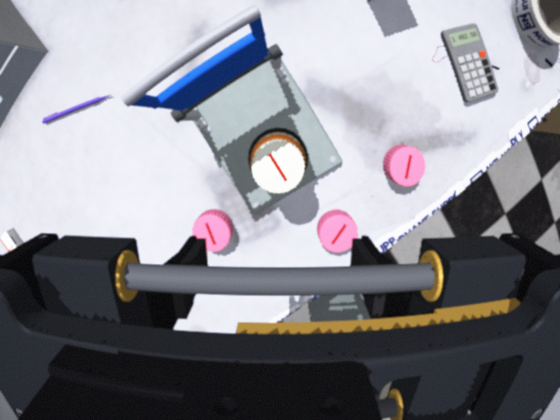

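View pics/ts3.png

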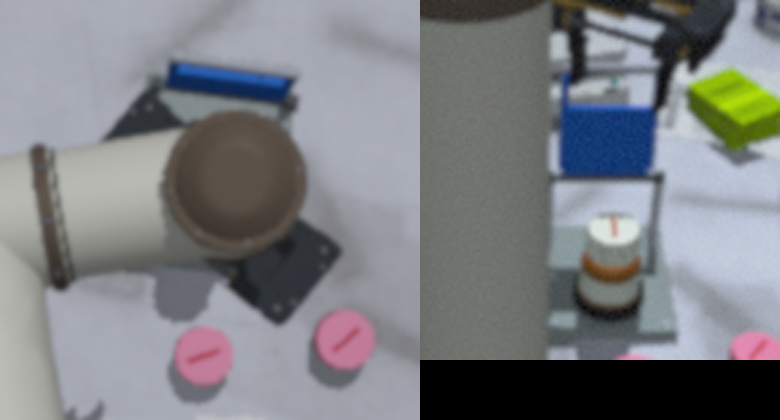

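The wrist view shows the white cap with its red bar at (278,165), over the amber shoulder, with the upright blue cover at (200,60). The top and side crops confirm the cover stays upright by itself and the cap is free of it. I'll measure the cap from the wrist image.

Add to h.py:
```python
def wray(f,u,v):
    m=f["mtx"];x=(u-m[0,2]);y=(v-m[1,2]);r=np.hypot(x,y);a=r/m[0,0]
    d=np.array([np.sin(a)*x/r,np.sin(a)*y/r,np.cos(a)]);T=f["tool_from_camera"];R=Rot.from_quat(f["q"]).as_matrix()
    return f["pos"]+R@T[:3,3], R@T[:3,:3]@d
def wonz(f,u,v,z):
    o,d=wray(f,u,v); return o+d*(z-o[2])/d[2]
```

Run:
```python
from h import *
d=pickle.load(open("f1.pkl","rb"));f=d["wrist"];im=f["color"]
roi=im[130:200,240:320];h=cv2.cvtColor(roi,cv2.COLOR_RGB2HSV)
w=((h[...,2]>215)&(h[...,1]<30)).astype(np.uint8)
n,l,st,ce=cv2.connectedComponentsWithStats(cv2.morphologyEx(w,cv2.MORPH_OPEN,np.ones((3,3),np.uint8)))
k=1+np.argmax(st[1:,4]);
c=max(cv2.findContours(cv2.morphologyEx((l>0).astype(np.uint8),cv2.MORPH_CLOSE,np.ones((9,9),np.uint8)),0,2)[0],key=cv2.contourArea)
p=c[:,0].astype(float)+[240,130]
q=np.array([wonz(f,*a,.117)[:2] for a in p])
cc,r=cv2.minEnclosingCircle(q.astype(np.float32));print(st,"circle",cc,r)
e=cv2.fitEllipse(c);print(e)
s=((h[...,0]<10)|(h[...,0]>170))&(h[...,1]>120)&(h[...,2]>90)
ys,xs=np.nonzero(s);
a=np.array([wonz(f,x+240,y+130,.117)[:2] for x,y in zip(xs,ys)]);print("bar",len(a),a.mean(0));u=np.linalg.svd(a-a.mean(0))[2][0];print(np.arctan(u[1]/u[0]))
```

```text
[[   0    0   80   70 3811]
 [  12   13   52   50 1716]
 [  75   50    5   20   73]] circle (0.49156105518341064, -0.0812772661447525) 0.028957843780517578
((39.51676940917969, 39.129329681396484), (43.571983337402344, 53.24213409423828), 56.281219482421875)
bar 61 [ 0.49152628 -0.08153992]
-0.10830407759559274
```

```bash
python3 -c "
from h import *
go([.491,-.0813,.112],np.pi+.916)"
```

```text
t 6.3 tool [ 0.47396396 -0.06934319  0.48125968] yaw -2.2327574828132484 tilt [-8.e-04 -1.e-04 -1.e+00] q [ 0.195  0.083 -0.201 -0.    -1.288  0.714] F [ 0.1 -0.2  0.1]
shift [ 0.021  -0.0012  0.2052] turn -0.0071648292234556266
```

Request:
{"op": "advance", "data": {"deltas": "0.08,1,0.15,1.5,0\n0.08,1,0.15,3.5,0\n0.08,1,0.15,5.5,0\n0.08,1,0.15,7,0\n0.08,1,0.15,7,0"}}

```text
t: 6.8
tool_pos: [0.4864, -0.0842, 0.3375]
orientation: [0.946, -0.325, -0.005, 0.002]
force: [-0.2, -1.1, 0.9]
width: 0.08
finger_force: 0.0
```

Run:
```python
from h import *
from workcell import imaging,monitor
go([.491,-.0813,.112],np.pi+.916)
s=monitor.sense();f=imaging.grab_frame("wrist");f["pos"]=s["tool_pos"];f["q"]=s["orientation"]
im=f["color"];h=cv2.cvtColor(im,cv2.COLOR_RGB2HSV)
s=(((h[...,0]<8)|(h[...,0]>172))&(h[...,1]>130)&(h[...,2]>90)).astype(np.uint8)
n,l,st,ce=cv2.connectedComponentsWithStats(s)
for i in range(1,n):
    if st[i,4]>25:
        ys,xs=np.nonzero(l==i);a=np.array([wonz(f,x,y,.117)[:2] for x,y in zip(xs,ys)]);u=np.linalg.svd(a-a.mean(0),full_matrices=False)[2][0]
        print(ce[i],st[i,4],a.mean(0),np.arctan(u[1]/u[0]),np.ptp(a@u))
cv2.imwrite("pics/wr4.png",im[...,::-1])
```

```text
t 6.8 tool [ 0.48644567 -0.08417008  0.33747799] yaw -2.232938424852973 tilt [-1.030e-02 -5.000e-04 -9.999e-01] q [ 0.158  0.229 -0.403 -0.001 -0.95   0.751] F [-0.2 -1.1  0.9]
shift [ 0.0036 -0.0066  0.0614] turn -0.007345771263180367
[540.67647059  50.52941176] 34 [ 0.47062852 -0.33472583] 1.2289991943714915 0.008068137907541184
[452.64646465 203.72727273] 99 [ 0.42231974 -0.19345491] -0.7988211630370861 0.023246231985023125
[268.28502415 225.41545894] 207 [ 0.49094896 -0.0814182 ] -0.10658644794208048 0.03333217395850141
[351.29411765 300.75      ] 68 [ 0.40725572 -0.09248324] -1.207804014579841 0.014664348720233561
```

View pics/wr4.png

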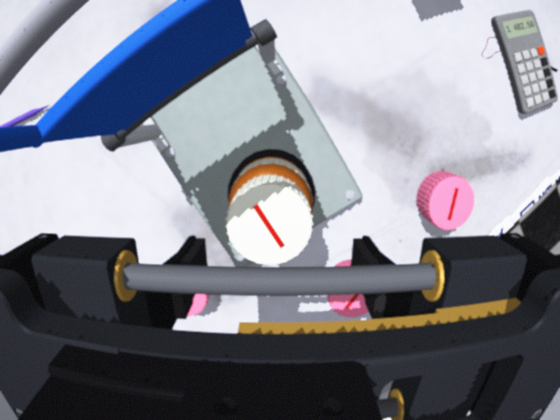

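The wrist view shows the white cap with its red bar at (268,225), centre (0.491, -0.081), between the open fingers but slightly off along their line. Correct, settle, then descend.

To row units: -0.004 m is -0.2, 0.001 m is 0.05.

Request:
{"op": "advance", "data": {"deltas": "0.08,0.05,-0.2,0.75,0\n0.08,0.05,-0.2,1.5,0\n0.08,0.05,-0.2,1.5,0\n0.08,0.05,-0.2,1.5,0"}}

```text
t: 7.25
tool_pos: [0.4919, -0.0814, 0.3135]
orientation: [0.946, -0.324, 0.002, -0.0]
force: [-0.7, 0.4, 0.6]
width: 0.0797
finger_force: 0.0
```

```bash
python3 -c "
from h import *
go([.491,-.0814,.112],np.pi+.916)"
```

```text
t 7.25 tool [ 0.49185384 -0.08138231  0.31345803] yaw -2.2303680883820913 tilt [ 3.1e-03 -2.0e-04 -1.0e+00] q [ 0.162  0.262 -0.428  0.001 -0.878  0.748] F [-0.7  0.4  0.6]
shift [-0.0012  0.0009  0.0375] turn -0.004775434792298583
```

To row units: 0.037 m is 1.85, 0.034 m is 1.7.

Request:
{"op": "advance", "data": {"deltas": "0.08,-0.05,0.025,0.6,0\n0.08,-0.05,0.025,1.2,0\n0.08,-0.05,0.025,1.7,0\n0.08,-0.05,0.025,1.85,0\n0.08,-0.05,0.025,1.85,0\n0.08,-0.05,0.025,1.85,0"}}

```text
t: 7.85
tool_pos: [0.4904, -0.0812, 0.2753]
orientation: [0.946, -0.324, 0.001, -0.0]
force: [0.3, -0.8, 0.4]
width: 0.08
finger_force: 0.0
```

```bash
python3 -c "
from h import *
go([.491,-.0814,.112],np.pi+.916)"
```

```text
t 7.85 tool [ 0.49036878 -0.08118283  0.27529064] yaw -2.2303645511675865 tilt [ 0.0013 -0.     -1.    ] q [ 0.163  0.311 -0.477  0.    -0.782  0.748] F [ 0.3 -0.8  0.4]
shift [ 0.0005 -0.0001 -0.0007] turn -0.004771897577793283
```

Request:
{"op": "advance", "data": {"deltas": "0,0,0,0,0\n0,0,0,0,0\n0,0,0,0,0\n0,0,0,0,0\n0,0,0,0,0\n0,0,0,0,0", "grip_force": 40}}

```text
t: 8.45
tool_pos: [0.4901, -0.0812, 0.2748]
orientation: [0.946, -0.324, 0.0, -0.0]
force: [-0.8, 0.2, 1.0]
width: 0.0554
finger_force: 40.0
```

```bash
python3 -c "
from h import *
go([.491,-.0814,.112],np.pi+.916)"
```

```text
t 8.45 tool [ 0.49005419 -0.08120403  0.27475296] yaw -2.2305173285485553 tilt [ 3.e-04  0.e+00 -1.e+00] q [ 0.163  0.311 -0.478  0.    -0.782  0.748] F [-0.8  0.2  1. ]
shift [ 0.0008 -0.0004 -0.0012] turn -0.004924674958761699
```

To row units: 0.006 m is 0.3, 0.004 m is 0.2.

Request:
{"op": "advance", "data": {"deltas": "0,0,0,0.1,0\n0,0,0,0.2,0\n0,0,0,0.3,0\n0,0,0,0.3,0\n0,0,0,0.3,0"}}

```text
t: 8.95
tool_pos: [0.4901, -0.0812, 0.2697]
orientation: [0.946, -0.324, 0.0, 0.0]
force: [-2.5, 1.9, 10.1]
width: 0.0556
finger_force: 40.0
```

To row units: 0.001 m is 0.05.

Request:
{"op": "advance", "data": {"deltas": "0,0,0,0.05,0\n0,0,0,0.05,-0.14\n0,0,0,0.05,-0.28\n0,0,0,0.05,-0.42\n0,0,0,0.05,-0.56\n0,0,0,0.05,-0.7\n0,0,0,0.05,-0.84\n0,0,0,0.05,-0.98"}}

```text
t: 9.75
tool_pos: [0.4908, -0.0813, 0.2693]
orientation: [0.987, 0.163, 0.002, 0.001]
force: [-1.1, 0.1, 10.1]
width: 0.056
finger_force: 40.0
```

Request:
{"op": "advance", "data": {"deltas": "0,0,0,0,-0.12\n0,0,0,0,-0.12\n0,0,0,0,-0.12\n0,0,0,0,-0.12"}}

```text
t: 10.15
tool_pos: [0.4909, -0.0813, 0.2694]
orientation: [0.976, 0.219, 0.002, 0.001]
force: [-0.7, -1.0, 9.6]
width: 0.0552
finger_force: 40.0
```

```bash
python3 -c "
from h import *
go([.491,-.0814,.112],np.pi+.916)"
```

```text
t 10.15 tool [ 0.49089527 -0.08133852  0.26937237] yaw -1.1290911919989122 tilt [ 3.5e-03 -8.0e-04 -1.0e+00] q [ 0.163  0.32  -0.483  0.002 -0.765  1.848] F [-0.7 -1.   9.6]
shift [-0.0004 -0.0003 -0.0066] turn 1.096501461590881
```

Request:
{"op": "advance", "data": {"deltas": "0,0,0,-0.2,0\n0,0,0,-0.4,0\n0,0,0,-0.6,0\n0,0,0,-0.8,0\n0,0,0,-1,0\n0,0,0,-1,0"}}

```text
t: 10.75
tool_pos: [0.4901, -0.0812, 0.288]
orientation: [0.976, 0.218, 0.0, 0.0]
force: [0.3, 0.1, -0.3]
width: 0.0556
finger_force: 40.0
```

Request:
{"op": "advance", "data": {"deltas": "0,0,0,-0.75,0\n0,0,0,-1.5,0\n0,0,0,-2.25,0\n0,0,0,-2.9,0\n0,0,0,-3.25,0\n0,0,0,-3.25,0\n0,0,0,-3.25,0\n0,0,0,-3.25,0"}}

```text
t: 11.55
tool_pos: [0.4897, -0.0812, 0.3517]
orientation: [0.976, 0.218, -0.001, -0.0]
force: [0.1, 0.0, -1.0]
width: 0.0554
finger_force: 40.0
```

Run:
```python
from h import *
from workcell import imaging,monitor
go([.491,-.0814,.191],-1.129)
f=imaging.grab_frame("wrist");s=imaging.grab_frame("side")
im=np.zeros((480,780,3),np.uint8)
im[:315,:420]=cv2.resize(f["color"],(420,315));im[:,420:]=cv2.resize(s["color"][110:270,250:370],None,fx=3,fy=3,interpolation=cv2.INTER_CUBIC)
cv2.imwrite("pics/end.png",im[...,::-1])
```

```text
t 11.55 tool [ 0.4897296  -0.08122475  0.35173067] yaw -1.1307975217541586 tilt [-0.0018 -0.     -1.    ] q [ 0.163  0.216 -0.379 -0.    -0.978  1.848] F [ 0.1  0.  -1. ]
shift [ 0.0013  0.0008 -0.0033] turn -0.001797521754158815
```

View pics/end.png

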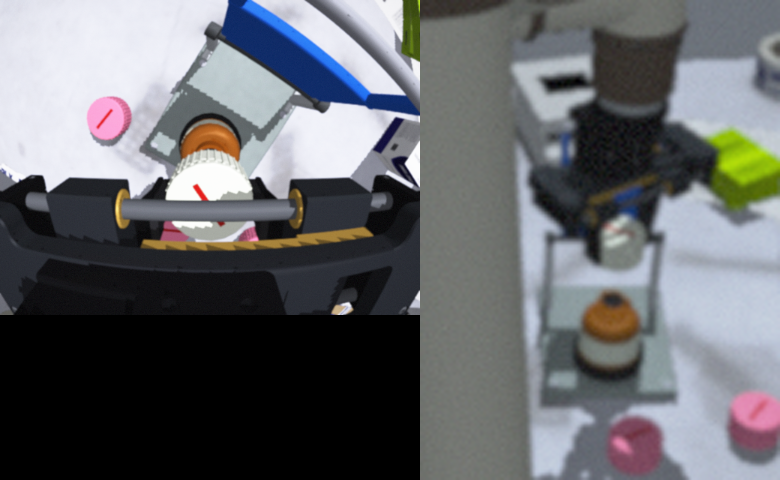

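The cap is in the gripper (wrist inset (208,195), side inset (617,240)). The bottle below shows its bare neck at (612,300), and the cover still stands. The cap's underside is at about 0.162 m, 63 mm above the rim. Handing in.

Request:
{"op": "advance", "data": {"deltas": "0,0,0,0,0\n0,0,0,0,0\n0,0,0,0,0"}}

```text
t: 11.95
tool_pos: [0.49, -0.0812, 0.3525]
orientation: [0.976, 0.218, -0.0, -0.0]
force: [1.1, 0.4, -0.3]
width: 0.0554
finger_force: 40.0
```

```bash
python3 -c "
from workcell import ticket
print(ticket.close_job())"
```

```text
the job is handed in; nothing more can be done
None
```

The job is handed in at 11.95 s: the cover stands upright, and the cap is unscrewed and held level over the bottle's mouth, about 6 cm clear of it; the cartons and calculator were not touched.

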